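# Set a spray gun's air cap to the fan marks and open the air

### The job

Set up the spray gun in its stand: slacken (anticlockwise) the knurled retaining ring all the way to its slack stop, turn the brass air cap so that its two horns line up with the two green marks on the white dial plate (either way round), and then tighten the ring fully home again. Last, push the blue air lever right over to open, leaving the red lever shut, the dial plate as it is set and everything else on the bench where it stands.

Things in the scene. Friction and masses are not known exactly. Their poses are not given: they have to be found in the camera images.
- stand: grey stand, fixed to the bench, holding a spray gun whose nozzle leans 30 degrees from vertical; origin under the 130 mm wide base, table level. The nozzle axis starts at (0, 0, 170 mm) in this frame and runs up along (-0.5, 0, 0.866). Along it: white dial plate 0-5 mm (100 mm across), dark knurled ring 6-22 mm, brass air cap 22-47 mm. The gun's handle lies below, to -x.
- dial_marks (a point): centre of the white dial plate, 6 mm up the nozzle axis. z is the nozzle axis (outwards); x is the line through the plate's two green marks, which lie 25 to 49 mm from the centre, one on either side. The dial plate is stiff and stays put.
- dial_mark_tip (a point): one of the two green marks, 45 mm from the axis (dial_marks' +x side)
- ring_grip (a point): middle of the knurled retaining ring, on the nozzle axis, 14 mm up it: round, 42 mm across, 16 mm high; z is the nozzle axis outwards
- ring (a joint): turn of the retaining ring about the nozzle axis, rad: 0 = fully tight, growing anticlockwise (seen looking at the nozzle) to the slack stop at 1.3; stiff, about 0.12 N m
- cap_horns (a point): on the nozzle axis, 40 mm up it, between the air cap's two like brass horns. x is the line through both horns, z the axis outwards. The horns' flat outer faces are 33 mm apart; each horn is 10 mm wide, 7 mm thick, and spans 30 to 47.5 mm up the axis (the wider ring's top is at 22 mm). The cap turns easily about the axis (0.05 N m).
- air_tip (a point): centre of the 26 mm blue ball at the end of the air valve's lever. Lever 80 mm long, 10 mm thick, on a small aluminium block with its pivot 22 mm above the table; the block's x is the plane of swing
- air_base: the air valve's aluminium block, 70 x 50 x 25 mm, fixed; origin under its centre. The lever pivots above the origin and swings in the x-z plane
- air (a joint): angle of the blue air lever, rad: 0 = shut (leans 0.5 rad to the block's -x), 1.0 = fully open (leans 0.5 rad to its +x); stays where left
- wash_tip (a point): centre of the 26 mm red ball at the end of the thinner valve's lever, the same kind of valve; it is to stay shut
- wash (a joint): angle of the red thinner lever, rad, 0 = shut, 1.0 = open
- pot_blue: paint pot, grey jar with blue lid, 64 mm across, 85 mm tall; loose bystander, origin under its centre
- pot_black: paint pot, grey jar with black lid, 68 mm across, 100 mm tall; loose bystander, origin under its centre
- tin: steel paint tin with yellow label, 84 mm across, 100 mm tall; loose bystander, origin under its centre
- mix_cup: clear mixing cup, 80 mm across, 90 mm tall; loose bystander, origin under its centre
- spanner: spanner, 180 mm long, about 20 mm thick, lying flat along its own x; loose bystander, origin under its centre
- spare_ring: spare brass ring, 42 mm across, 22 mm tall; loose bystander, origin under its centre
- stir_stick: black stirring stick lying flat along its own y, 200 x 12 x 4 mm; loose bystander, origin under its centre
There are look-alikes about, which are no part of the job. Leave any pink look-alike of the part that bears wash_tip alone.

How it is judged:
On the way, in this order (a step that is already met when the one before it is completed fails the run):
1. the ring is slackened to its stop (beyond 1.1 rad) (value of joint ring above 1.1 rad), for 0.1 s.
2. with the ring still slack, the horns are in line with the green marks within 0.13 rad (angle between the x axis of cap_horns and the x axis of dial_marks, either way round below 0.13 rad and value of joint ring above 1 rad), for 0.2 s.
3. the ring is tightened home (below 0.1 rad) (value of joint ring below 0.1 rad), for 0.1 s.
4. the blue air lever is open (beyond 0.85 rad) (value of joint air above 0.85 rad), for 0.1 s.
At the end, for the whole second after the job is handed in: ring tight (below 0.1 rad), horns in line with the green marks within 0.13 rad (7.5 degrees) either way round, air lever open (above 0.85 rad), thinner lever shut (below 0.15 rad) (value of joint ring below 0.1 rad and angle between the x axis of cap_horns and the x axis of dial_marks, either way round below 0.13 rad and value of joint air above 0.85 rad and value of joint wash below 0.15 rad); the robot touches nothing.
It fails at once if the red thinner lever is pushed (beyond 0.15 rad) (value of joint wash above 0.15 rad).
It fails at once if the dial plate is turned out of its setting (a green mark moves more than 6 mm) (distance of dial_mark_tip from where it was at the start of the episode above 0.006 m).
It fails at once if a bystander is shifted more than 30 mm (distance of any of pot_blue, pot_black, tin, mix_cup, spanner, spare_ring, stir_stick from where it was at the start of the episode above 0.03 m).
It also fails if it takes over 67 s, if anything falls off the work surface, if the arm or the gripper's body presses on something with over 40 N, if the wrist force passes 120 N, or if a joint passes its speed limit or range.

### The arm

A 7-joint arm with a two-finger parallel gripper is mounted at the origin on the work surface. World frame = base frame: x ahead of the robot, y to its left, z up, the work surface at z = 0. Lengths are in m, angles in rad, forces in N, time in s.
With the tool pointing down it reaches from about 0.4 to 0.85 m from the base axis. Payload 4.5 kg.
Tool frame: the origin (TCP) lies midway between the tips of the shut fingers; the grasp point (between the pads) lies 19 mm behind it; z points along the fingers, y is the line along which they close (so a half turn about z gives the same grasp; the last joint's range is limited). The gripper opens to 88 mm and grips with 3 to 60 N. Pads are 18 mm wide; open, the fingers measure 123 mm over their backs; the gripper's body (75 mm by 187 mm) begins 45 mm behind the grasp point.
Start: joints at [-1.199, 0.689, -0.195, 1.565, 0.157, 0.902, -0.215], TCP at [0.207, 0.59, 0.239] pointing down, gripper open.
Joint ranges: [-3.01, 3.01], [-0.46, 2.08], [-1.47, 1.51], [0.13, 2.56], [-1, 4.14], [0.04, 2.09], [-2.66, 2.66]. Speed limits (rad/s): [2.57, 2.57, 3.14, 3.14, 3.14, 3.14, 3.14].

### API

Orientations are given as a unit quaternion [x, y, z, w].
In Python, from plant import r gives the robot as it stands.
- The arm moves only by the tool move_arm, never from a script. Its argument "targets" is a list that holds one entry, the list of rows, each a list of 7 numbers: the opening, from 0 (shut) to 1 (fully open), then the shift along the tool's x, y, z in mm, then the turn, a rotation vector about the tool's x, y, z in degrees. In form: [[[claw, dx, dy, dz, ax, ay, az], ...]]. A call has 1 to 10 rows; each row is the pose to reach, as a shift and turn from the pose commanded when the call began, along the tool's axes at that moment; what a row does not reach only later rows make up. A row lasts 1/8 s, in which the tool goes at most 62.5 mm and 10.7 degrees, less where a joint would pass 70% of its speed; a pose out of reach is approached as far as the arm can. A call with a gripper value outside its range is refused whole. The fingers move at their own pace and stop on an object; "newtons" is the grip in N (left out, the last holds). Time passes only in rows, so rows that repeat a pose let the fingers close. It gives the time, the measured TCP pose, the force, the opening and the grip force at its end, in the units of the state.
- r.get_state(): the state, without advancing time (a new reading comes with each control period).
- r.snapshot(name): name is "scene" or "top" or "wrist"; returns the picture (420x560x3 uint8, red, green, blue); there is no depth.
- r.camera_info(name): a dict with "fx", "fy", "cx", "cy" (pixels), "k1" (the pictures are not rectified: a ray, as slopes to the right and down, at radius r is drawn at 1 + k1 r^2 times it, then the intrinsics apply), "R" (3x3) and "t" (3): a world point X has camera coordinates R X + t. Camera axes: x right, y down, z forward; pixel columns grow to the right and rows downward; lengths in m; the calibration is good to about 2 mm. A picture is of the moment at which its call begins: read the wrist's pose just before it. camera_info takes no time and is no camera call; for the wrist camera it gives the pose at the moment of the call.
- r.finish_job(): hands the job in; it is judged then, once.
The state is a dict: "clock": time; "q": joint angles; "qd": joint speeds; "joint_torque": joint torques, N m; "tool_pos": TCP position; "eef_rot": TCP orientation; "contact_force": force on the tool from outside, world axes, zero at the start; "moment": the same for the moment, N m; "opening": opening from 0.0 (shut) to 1.0 (fully open); "finger_force": force on a finger pad.
Only numpy, scipy, OpenCV 4.12 (cv2) and the standard library are available. Lean on these libraries where they do the work, as an engineer would, in place of code of your own. Each camera call takes 0.05 s, during which the arm holds its last target. There are 200 camera calls.

## Working session

There is one attempt and no reset: what is moved stays moved. The work goes in short steps, Python scripts to look and compute and a tool call to move; the robot and the scene stay as the last step left them, time stands still between calls to the robot, and variables do not carry over. Pictures are saved under pics/ and viewed, at most 10 in all, crops included, and the job is handed in when it is done.

Besides the shell and the picture viewer there is one more tool, called after "Request:" as name(argument=value, ...) on one line, values as JSON. move_arm: Moves the arm, as the interface text tells. Its arguments: {"type":"object","properties":{"targets":{"type":"array","items":{"type":"array","items":{"type":"array","items":{"type":"number"}}}},"newtons":{"type":"number"}},"required":["targets"]}

```bash
ls; mkdir -p pics
python3 - <<'E'
from plant import r
import cv2,json,numpy as np
for n in("scene","top"):
    im=r.snapshot(n); cv2.imwrite(f"pics/{n}0.png",cv2.cvtColor(im,cv2.COLOR_RGB2BGR)); c=r.camera_info(n); print(n,c)
s=r.get_state();print(s)
a=cv2.imread("pics/scene0.png")
E
```

```text
pics
scene {'fx': 427.6531035204808, 'fy': 427.6531035204808, 'cx': 282.45374761381424, 'cy': 210.9007303226772, 'k1': -0.11083141355372639, 'R': array([[ 0.86618086,  0.49969249,  0.00617563],
       [ 0.37705843, -0.64539359, -0.66429967],
       [-0.32795984,  0.57773223, -0.74744084]]), 't': array([-0.50250841, -0.14620314,  1.57871658])}
top {'fx': 462.8134488775297, 'fy': 462.8134488775297, 'cx': 279.2310121618142, 'cy': 203.40973805942428, 'k1': 0.027470240651929736, 'R': array([[-0.02649802, -0.99928278, -0.02705148],
       [-0.99583721,  0.02874821, -0.08649737],
       [ 0.08721301,  0.02464686, -0.99588474]]), 't': array([0.02375085, 0.61310354, 1.25885917])}
{'clock': 0.1, 'q': array([-1.19920986,  0.68988099, -0.19453573,  1.56622812,  0.15731303,
        0.90250027, -0.2150857 ]), 'qd': array([ 0.00062104, -0.00057904, -0.00051528, -0.0025323 , -0.00105009,
        0.00096249, -0.00035867]), 'joint_torque': array([-3.28386923e-03, -5.28503609e+01, -1.27161250e+00, -1.53838867e+01,
       -5.26147429e-02,  2.02997646e-03,  3.36422397e-05]), 'tool_pos': array([0.20697487, 0.58913964, 0.23800574]), 'eef_rot': array([ 1.68037501e-01,  9.85780269e-01, -8.08175724e-04, -7.66940359e-05]), 'contact_force': array([ 0.41826168, -0.40565725,  0.31129575]), 'moment': array([0.04933435, 0.00015747, 0.01988584]), 'finger_force': 0.0, 'opening': 1.0020599679910913}
```

View pics/scene0.png

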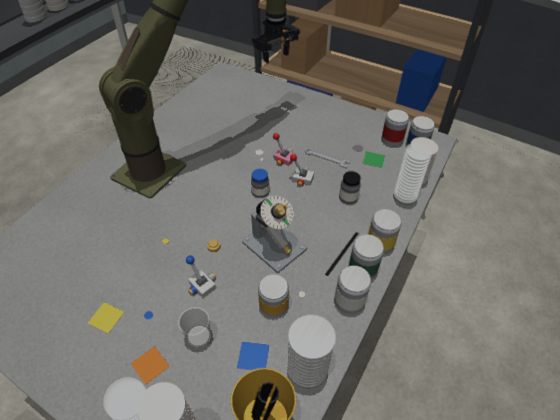

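View pics/top0.png

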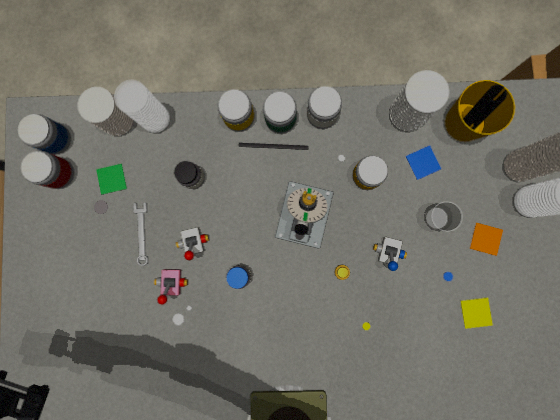

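```bash
cat > h.py <<'E'
import numpy as np,cv2
from plant import r
from scipy.spatial.transform import Rotation as Ro
def proj(c,X):
    p=c['R']@np.asarray(X,float)+c['t']; s=p[:2]/p[2]; s=s*(1+c['k1']*s@s)
    return np.array([c['fx']*s[0]+c['cx'],c['fy']*s[1]+c['cy']])
def ray(c,uv):
    d=np.array([(uv[0]-c['cx'])/c['fx'],(uv[1]-c['cy'])/c['fy']]); s=d.copy()
    for _ in range(20): s=d/(1+c['k1']*s@s)
    return -c['R'].T@c['t'], c['R'].T@np.array([s[0],s[1],1.])
def onz(c,uv,z):
    o,d=ray(c,uv); return o+d*(z-o[2])/d[2]
def tri(a,b):
    (o1,d1),(o2,d2)=a,b
    A=np.c_[d1,-d2]; k=np.linalg.lstsq(A,o2-o1,rcond=None)[0]
    p,q=o1+d1*k[0],o2+d2*k[1]; return (p+q)/2,np.linalg.norm(p-q)
E
python3 - <<'E'
from h import *
T=cv2.imread("pics/top0.png");S=cv2.imread("pics/scene0.png")
a=cv2.resize(T[170:260,260:360],None,fx=4,fy=4,interpolation=cv2.INTER_CUBIC)
b=cv2.resize(S[185:275,235:335],None,fx=4,fy=4,interpolation=cv2.INTER_CUBIC)
c=cv2.resize(T[220:280,360:420],(240,240),interpolation=cv2.INTER_CUBIC)
d=cv2.resize(T[220:280,165:225],(240,240),interpolation=cv2.INTER_CUBIC)
e=cv2.resize(S[245:305,175:235],(240,240),interpolation=cv2.INTER_CUBIC)
o=np.zeros((600,800,3),np.uint8);o[:360,:400]=a;o[:360,400:]=b;o[360:,:240]=c;o[360:,240:480]=d;o[360:,480:720]=e
cv2.imwrite("pics/crop.png",o)
H=lambda im:cv2.cvtColor(im,cv2.COLOR_BGR2HSV)
ct,cs=r.camera_info("top"),r.camera_info("scene")
for n,im in(("top",T),("scene",S)):
    h=H(im)
    for col,lo,hi,sat in(("blue",105,125,120),("red",0,6,150),("green",45,80,80)):
        m=cv2.inRange(h,(lo,sat,50),(hi,255,255))
        k,l,st,ce=cv2.connectedComponentsWithStats(m)
        print(n,col,[(ce[i].round(1).tolist(),int(st[i,4])) for i in range(1,k) if st[i,4]>4])
E
```

```text
top blue [([423.0, 162.0], 700), ([401.6, 253.9], 40), ([392.5, 265.5], 75), ([237.0, 277.4], 369), ([447.9, 276.0], 69)]
top red [([202.6, 238.4], 38), ([188.5, 255.1], 70), ([181.3, 281.9], 37), ([161.8, 299.1], 69)]
top green [([110.9, 178.7], 693), ([309.2, 190.2], 19), ([305.0, 216.2], 33)]
scene blue [([420.0, 79.1], 1999), ([309.5, 87.6], 58), ([413.0, 135.3], 10), ([259.3, 175.4], 187), ([189.5, 259.6], 53), ([193.5, 289.1], 27), ([148.1, 314.8], 51), ([252.7, 355.6], 708)]
scene red [([392.9, 134.6], 230), ([275.6, 136.0], 25), ([293.2, 157.1], 25), ([280.7, 160.4], 12), ([301.3, 180.9], 11)]
scene green [([373.6, 158.9], 241), ([268.6, 201.7], 17), ([285.5, 221.3], 18), ([368.0, 266.0], 5)]
```

View pics/crop.png

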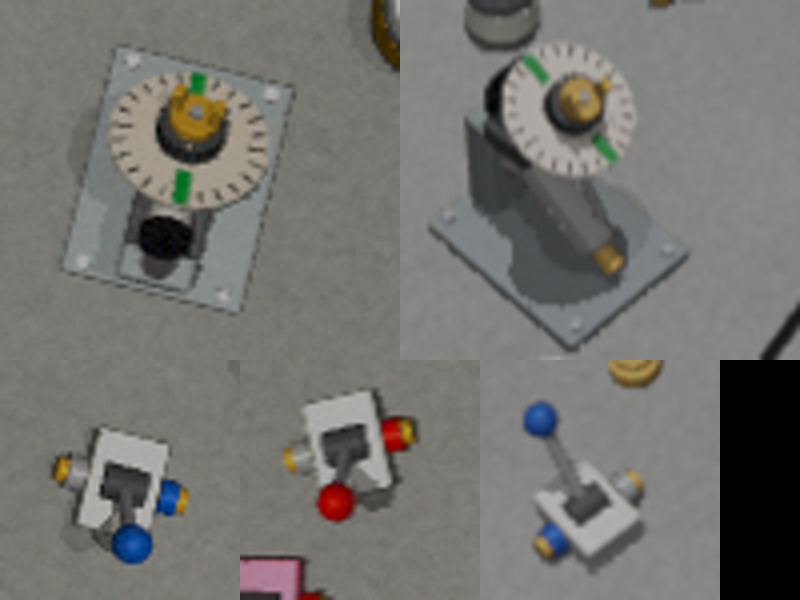

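Run:
```python
from h import *
np.set_printoptions(precision=4,suppress=True)
ct,cs=r.camera_info("top"),r.camera_info("scene")
t=lambda u,v:(260+u/4,170+v/4)
s=lambda u,v:(235+(u-400)/4,185+v/4)
for z in(0.008,):
    P=[onz(ct,t(*p),z) for p in((115,45),(295,88),(243,312),(62,268))]
    print(np.array(P)[:,:2]); print([np.linalg.norm(P[i]-P[i-1]) for i in range(4)])
    y=(P[1]-P[0]+P[2]-P[3]);x=(P[3]-P[0]+P[2]-P[1]); print('c',np.mean(P,0),'xdir',np.degrees(np.arctan2(x[1],x[0])),'ydir',np.degrees(np.arctan2(y[1],y[0])))
    Q=[onz(cs,s(*p),z) for p in((430,228),(572,348),(688,254))];print(np.array(Q)[:,:2])
print('dial ctr',tri(ray(ct,t(189,139)),ray(cs,s(568,108))))
print('mark low',tri(ray(ct,(305,216.2)),ray(cs,(268.6,201.7))))
print('mark hi',tri(ray(ct,(309.2,190.2)),ray(cs,(285.5,221.3))))
print('air ball',tri(ray(ct,(392.5,265.5)),ray(cs,(189.5,259.6))))
print('wash ball',tri(ray(ct,(188.5,255.1)),ray(cs,(293.2,157.1))))
# air block top corners in top crop (scale 4, origin 360,220 ; y offset 360)
P=[onz(ct,(360+u/4,220+(v-360)/4),.025) for u,v in((103,430),(168,445),(143,538),(78,525))]
print('air block',np.mean(P,0),P); print([np.linalg.norm(P[i]-P[i-1]) for i in range(4)])
w=r.camera_info("wrist");print(w)
st=r.get_state();R=Ro.from_quat(st['eef_rot']).as_matrix();print('tool R',R,'cam in tool',R.T@(-w['R'].T@w['t']-st['tool_pos']),R.T@w['R'].T)
```

```text
[[ 0.6773 -0.0214]
 [ 0.643  -0.1471]
 [ 0.4871 -0.1052]
 [ 0.5211  0.0202]]
[np.float64(0.16168666780631405), np.float64(0.13032501010512093), np.float64(0.16139694277442695), np.float64(0.12989701237725693)]
c [ 0.5821 -0.0634  0.008 ] xdir 165.03232289963796 ydir -105.20989102142003
[[ 0.4917 -0.1003]
 [ 0.6461 -0.1411]
 [ 0.6803 -0.0198]]
dial ctr (array([ 0.5965, -0.0646,  0.1763]), np.float64(0.003131086357120829))
mark low (array([ 0.5664, -0.0582,  0.1972]), np.float64(0.0009347989170704838))
mark hi (array([ 0.6315, -0.0723,  0.1646]), np.float64(0.001615366280300976))
air ball (array([ 0.4388, -0.2822,  0.0961]), np.float64(0.0005183338411351231))
wash ball (array([0.4796, 0.2463, 0.0957]), np.float64(0.0019546476591130375))
air block [ 0.474  -0.2947  0.025 ] [array([ 0.5114, -0.2829,  0.025 ]), array([ 0.5001, -0.3265,  0.025 ]), array([ 0.4374, -0.3064,  0.025 ]), array([ 0.4472, -0.2629,  0.025 ])]
[np.float64(0.06722934883614576), np.float64(0.04504592148783272), np.float64(0.06578860451970288), np.float64(0.04461693059393044)]
{'fx': 315.4559615513899, 'fy': 315.4559615513899, 'cx': 277.50718843452904, 'cy': 208.43943354696995, 'k1': -0.0020008209529357433, 'R': array([[ 0.3311,  0.9436, -0.0014],
       [ 0.9116, -0.3194,  0.2588],
       [ 0.2438, -0.087 , -0.9659]]), 't': array([-0.6232, -0.0355,  0.3888])}
tool R [[-0.9435  0.3313 -0.0004]
 [ 0.3313  0.9435 -0.0016]
 [-0.0001 -0.0016 -1.    ]] cam in tool [ 0.0666 -0.001  -0.1459] [[ 0.0003 -0.966  -0.2587]
 [ 1.      0.0002  0.0003]
 [-0.0002 -0.2587  0.966 ]]
```

```bash
cat >> h.py <<'E'
a=np.array([.4830,-.1294,.8660]); a/=np.linalg.norm(a)
O=np.array([.5945,-.0642,.1715])
x0=np.array([-.8366,.2242,.5]); x0-=a*(a@x0); x0/=np.linalg.norm(x0); y0=np.cross(a,x0)
def goal(up,psi,lat=(0,0)):  # pose on nozzle axis, yaw psi deg ccw about a
    p=np.radians(psi); tx=x0*np.cos(p)+y0*np.sin(p); tz=-a
    return O+a*up+x0*lat[0]+y0*lat[1], Ro.from_matrix(np.c_[tx,np.cross(tz,tx),tz])
def rel(p,R):  # p,R goal -> move row from the measured pose
    s=r.get_state(); R0=Ro.from_quat(s['eef_rot'])
    print('shift mm',(R0.inv().apply(p-s['tool_pos'])*1e3).round(1),'turn',np.degrees((R0.inv()*R).as_rotvec()).round(1),'q',s['q'].round(2),'t',s['clock'],'F',s['contact_force'].round(1),'op',round(s['opening'],3))
E
python3 - <<'E'
from h import *
rel(*goal(.09,0))
E
```

```text
shift mm [-627.  -484.7  -10.6] turn [ 1.  30.  -4.3] q [-1.2   0.69 -0.19  1.57  0.16  0.9  -0.22] t 0.1 F [ 0.4 -0.4  0.3] op 1.002
```

Request:
move_arm(targets=[[[1,-300,-240,-80,0,15,0],[1,-300,-240,-80,0,15,0],[1,-300,-240,-80,0,15,0],[1,-300,-240,-80,0,15,0],[1,-300,-240,-80,0,15,0],[1,-300,-240,-80,0,15,0],[1,-627,-485,-60,1,30,-4],[1,-627,-485,-60,1,30,-4],[1,-627,-485,-60,1,30,-4],[1,-627,-485,-60,1,30,-4]]])

```text
clock: 1.35
tool_pos: [0.5365, 0.0757, 0.3041]
eef_rot: [0.129, 0.957, 0.035, -0.257]
contact_force: [0.3, 0.9, -0.5]
opening: 0.999
finger_force: 0.0
```

Run:
```python
from h import *
rel(*goal(.09,0))
```

```text
shift mm [-146.7 -119.3  -21.9] turn [ 0.2 -0.1 -0.2] q [ 0.07  0.79 -0.39  1.29  0.01  1.56  1.03] t 1.35 F [ 0.3  0.9 -0.5] op 0.999
```

Request:
move_arm(targets=[[[1,-130,-106,-10,0,0,0],[1,-130,-106,-10,0,0,0],[1,-130,-106,-10,0,0,0],[1,-130,-106,-10,0,0,0],[1,-130,-106,-10,0,0,0]]])

```text
clock: 1.98
tool_pos: [0.6207, -0.0541, 0.2483]
eef_rot: [0.128, 0.957, 0.036, -0.257]
contact_force: [0.7, -0.7, 0.7]
opening: 1.001
finger_force: 0.0
```

Run:
```python
from h import *
rel(*goal(.09,0))
c=r.camera_info("wrist"); im=r.snapshot("wrist"); cv2.imwrite("pics/w1.png",cv2.cvtColor(im,cv2.COLOR_RGB2BGR))
np.savez("w1.npz",im=im,**c)
print(proj(c,O+a*.006),proj(c,O+a*.047))
```

```text
shift mm [-18.7 -16.4 -12.2] turn [ 0.2 -0.1 -0.1] q [ 0.19  0.98 -0.34  0.99  0.11  1.7   1.22] t 1.975 F [ 0.7 -0.7  0.7] op 1.001
[255.95808723 244.12586094] [251.80918511 268.75944182]
```

View pics/w1.png

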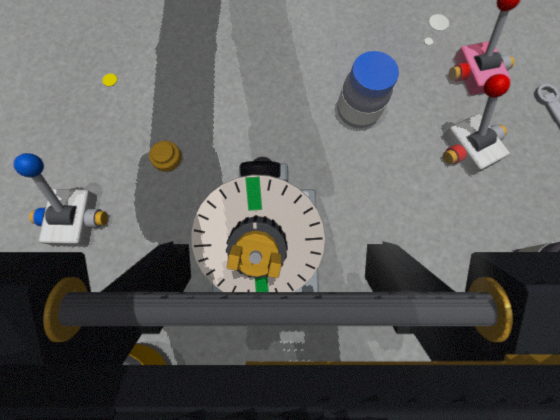

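```bash
cat >> h.py <<'E'
def onaxis(c,uv,up):  # pixel -> (x0,y0) mm in the plane 'up' along the axis
    o,d=ray(c,uv); P=o+d*((O+a*up-o)@a)/(d@a); v=P-O; return np.array([v@x0,v@y0])*1e3
def circ(p):
    A=np.c_[2*p,np.ones(len(p))]; k=np.linalg.lstsq(A,(p**2).sum(1),rcond=None)[0]
    return k[:2],np.sqrt(k[2]+k[:2]@k[:2])
E
python3 - <<'E'
from h import *
f=np.load("w1.npz"); c={k:f[k] for k in f}; im=c['im']; bgr=cv2.cvtColor(im,cv2.COLOR_RGB2BGR)
h=cv2.cvtColor(bgr,cv2.COLOR_BGR2HSV)
m=cv2.inRange(bgr,(150,155,165),(255,255,255)); m[:, :185]=0;m[:,330:]=0;m[:170]=0;m[288:]=0
cs,_=cv2.findContours(cv2.morphologyEx(m,cv2.MORPH_CLOSE,np.ones((9,9))),0,1)
k=max(cs,key=cv2.contourArea); hull=cv2.convexHull(k)[:,0]; hull=hull[hull[:,1]<280]
p=np.array([onaxis(c,q,.005) for q in hull.astype(float)]); ce,R=circ(p); print('dial',ce,R,np.std(np.linalg.norm(p-ce,axis=1)))
g=cv2.inRange(h,(45,80,50),(85,255,255)); n,l,st,cc=cv2.connectedComponentsWithStats(g)
for i in range(1,n):
    if st[i,4]>20:
        q=onaxis(c,cc[i],.006); 
        pts=np.array([onaxis(c,z[::-1].astype(float),.006) for z in np.argwhere(l==i)])
        w=np.linalg.svd(pts-pts.mean(0),full_matrices=False)[2][0]
        print('green',cc[i],st[i,4],q,'ang from ctr',np.degrees(np.arctan2(*(q-ce)[::-1])),'long axis',np.degrees(np.arctan2(w[1],w[0])))
cr=cv2.resize(bgr[205:295,200:310],None,fx=6,fy=6,interpolation=cv2.INTER_CUBIC); cv2.imwrite("pics/w1c.png",cr)
E
```

```text
dial [ 3.56285283 -2.52504424] 47.70106281575518 0.9907312135774263
green [253.34934498 193.03275109] 458 [38.4056394   1.09545111] ang from ctr 5.932284350460994 long axis -176.24089498751053
green [261.2746114  284.34715026] 193 [-32.7407658   -3.41978353] ang from ctr -178.58817354234765 long axis -179.5266797546502
```

View pics/w1c.png

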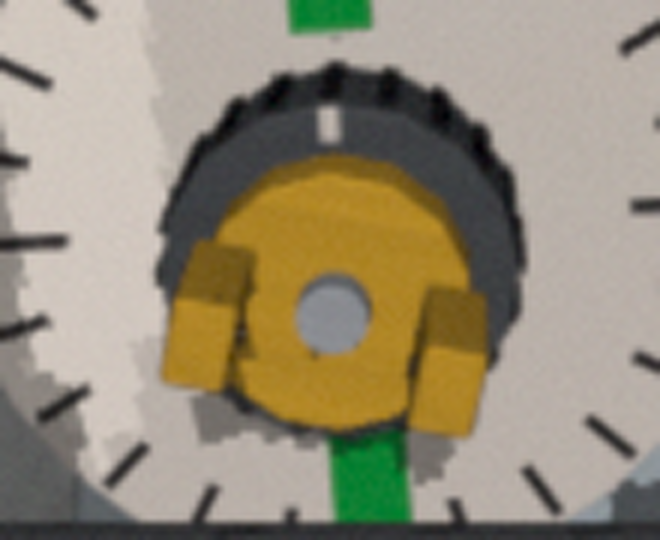

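Run:
```python
from h import *
f=np.load("w1.npz"); c={k:f[k] for k in f}
px=lambda u,v:(200+u/6,205+v/6)
L=onaxis(c,px(199,343),.0475);Rr=onaxis(c,px(448,391),.0475)
d=Rr-L;print(L,Rr,(L+Rr)/2,np.linalg.norm(d),'horn ang',np.degrees(np.arctan2(d[1],d[0])))
# ring top outline at .022: points crop
P=np.array([onaxis(c,px(*q),.022) for q in((335,72),(245,100),(195,150),(165,225),(430,100),(485,145),(515,205),(520,265))]);print('ring',circ(P))
for up in(.034,.04):print('hole',up,onaxis(c,px(335,315),up))
# green mark 1 edges: rows
g=cv2.inRange(cv2.cvtColor(c['im'],cv2.COLOR_RGB2HSV),(45,80,50),(85,255,255));g[230:]=0
y,x=np.nonzero(g);pt=np.array([onaxis(c,(u,v),.0055) for u,v in zip(x.astype(float),y.astype(float))]);w=pt[:,0]*np.cos(.065)+pt[:,1]*np.sin(.065);print('green extent',np.percentile(w,[1,99]))
rel(*goal(.09,0))
```

```text
[ 4.63006545 11.12894908] [ -0.74638986 -13.94640895] [ 1.9418378  -1.40872993] 25.64526957988424 horn ang -102.10166972448629
ring (array([ 4.99124791, -1.87225655]), np.float64(20.206495229483455))
hole 0.034 [ 1.69133635 -1.68040104]
hole 0.04 [ 4.33010474 -2.10440764]
green extent [26.51159758 49.74553583]
shift mm [-19.1 -17.  -11.8] turn [ 0.2 -0.  -0.1] q [ 0.19  0.98 -0.34  0.99  0.11  1.7   1.22] t 2.025 F [-0.9  0.2  0.2] op 1.002
```

```bash
sed -i 's/^def goal/O=O+.0016*x0-.0014*y0\ndef goal/' h.py
python3 - <<'E'
from h import *
rel(*goal(.06,0)); rel(*goal(.010,0))
E
```

```text
shift mm [-17.5 -15.7  18.2] turn [ 0.2 -0.  -0.1] q [ 0.19  0.98 -0.34  0.99  0.11  1.7   1.22] t 2.025 F [-0.9  0.2  0.2] op 1.002
shift mm [-17.6 -15.9  68.2] turn [ 0.2 -0.  -0.1] q [ 0.19  0.98 -0.34  0.99  0.11  1.7   1.22] t 2.025 F [-0.9  0.2  0.2] op 1.002
```

Request:
move_arm(targets=[[[1,-17.5,-15.8,10,0,0,0],[1,-17.5,-15.8,18,0,0,0],[1,-17.5,-15.8,40,0,0,0],[1,-17.5,-15.8,60,0,0,0],[1,-17.5,-15.8,68,0,0,0],[1,-17.5,-15.8,68,0,0,0]]])

```text
clock: 2.78
tool_pos: [0.5984, -0.0655, 0.1806]
eef_rot: [0.128, 0.957, 0.035, -0.257]
contact_force: [-0.0, -0.5, 1.3]
opening: 0.998
finger_force: 0.0
```

Run:
```python
from h import *
rel(*goal(.010,0))
```

```text
shift mm [ 0.6  1.6 -0.1] turn [ 0.2 -0.1 -0.2] q [ 0.22  1.01 -0.34  1.14  0.14  1.53  1.22] t 2.775 F [-0.  -0.5  1.3] op 0.998
```

Request:
move_arm(targets=[[[0.4,0.6,1.6,0,0,0,0],[0.3,0.6,1.6,0,0,0,0],[0.3,0.6,1.6,0,0,0,0],[0.3,0.6,1.6,0,0,0,0],[0.3,0.6,1.6,0,0,0,0],[0.3,0.6,1.6,0,0,0,0]]], newtons=25)

```text
clock: 3.52
tool_pos: [0.5988, -0.0635, 0.1811]
eef_rot: [0.128, 0.957, 0.035, -0.256]
contact_force: [0.6, -0.0, 0.5]
opening: 0.462
finger_force: 25.0
```

Request:
move_arm(targets=[[[0.3,0,0,0,0,0,-8],[0.3,0,0,0,0,0,-16],[0.3,0,0,0,0,0,-24],[0.3,0,0,0,0,0,-32],[0.3,0,0,0,0,0,-40],[0.3,0,0,0,0,0,-48],[0.3,0,0,0,0,0,-56],[0.3,0,0,0,0,0,-64],[0.3,0,0,0,0,0,-72],[0.3,0,0,0,0,0,-78]]])

```text
clock: 4.78
tool_pos: [0.599, -0.0652, 0.1807]
eef_rot: [-0.503, 0.825, 0.188, -0.177]
contact_force: [-0.7, -3.1, -0.2]
opening: 0.467
finger_force: 25.0
```

Run:
```python
from h import *
rel(*goal(.010,78)); s=r.get_state(); print(s['moment'],s['moment']@a,s['finger_force'])
```

```text
shift mm [-1.   1.2  0.2] turn [-0.   0.1 -0.2] q [ 0.36  1.08 -0.72  1.13  0.4   1.61  2.37] t 4.775 F [-0.7 -3.1 -0.2] op 0.467
[-1.08727216 -0.21148947 -0.32110477] -0.7758665748901358 24.999994933605194
```

Request:
move_arm(targets=[[[1,0,0,0,0,0,0],[1,0,0,0,0,0,0],[1,0,0,0,0,0,0],[1,0,0,-25,0,0,0],[1,0,0,-60,0,0,10],[1,0,0,-85,0,0,20],[1,0,0,-85,0,0,30],[1,0,0,-85,0,0,40],[1,0,0,-85,0,0,50],[1,0,0,-85,0,0,60]]])

```text
clock: 6.02
tool_pos: [0.6396, -0.0748, 0.2547]
eef_rot: [-0.02, 0.966, 0.074, -0.248]
contact_force: [-0.4, 0.1, -0.8]
opening: 0.999
finger_force: 0.0
```

Request:
move_arm(targets=[[[1,0,0,0,0,0,10],[1,0,0,0,0,0,20],[1,0,0,0,0,0,20]]])

```text
clock: 6.4
tool_pos: [0.6396, -0.0748, 0.2548]
eef_rot: [0.144, 0.955, 0.03, -0.257]
contact_force: [0.4, 0.2, 0.4]
opening: 1.003
finger_force: 0.0
```

Run:
```python
from h import *
rel(*goal(.10,0))
c=r.camera_info("wrist"); im=r.snapshot("wrist"); b=cv2.cvtColor(im,cv2.COLOR_RGB2BGR); np.savez("w2.npz",im=im,**c)
u,v=proj(c,O+a*.035).astype(int); print(u,v)
cv2.imwrite("pics/w2.png",cv2.resize(b[v-60:v+40,u-60:u+60],None,fx=6,fy=6,interpolation=cv2.INTER_CUBIC))
```

```text
shift mm [ 0.1 -0.  -4.7] turn [ 0.2 -0.  -2.1] q [ 0.21  1.02 -0.36  0.87  0.14  1.79  1.2 ] t 6.4 F [0.4 0.2 0.4] op 1.003
278 224
```

View pics/w2.png

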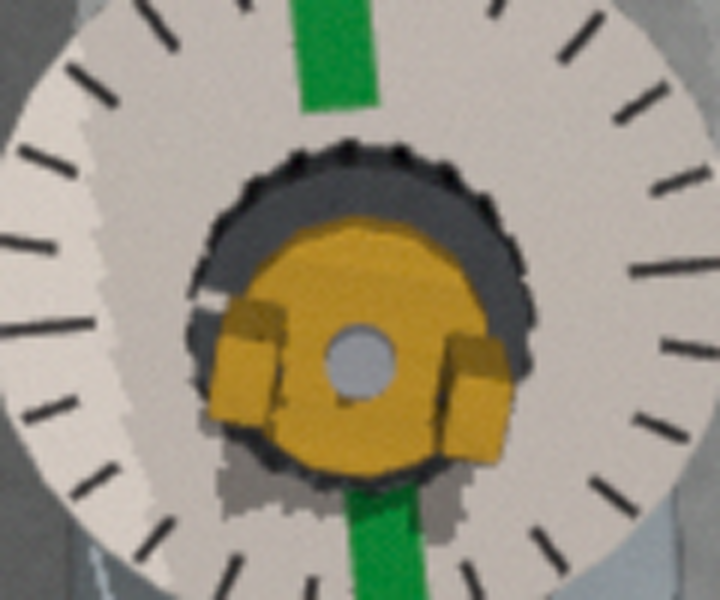

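```bash
cat > meas.py <<'E'
from h import *
def meas(c,off,L,R,ringmark=None):
    px=lambda p:(off[0]+p[0]/6,off[1]+p[1]/6)
    l,q=onaxis(c,px(L),.0475),onaxis(c,px(R),.0475); d=q-l
    ha=np.degrees(np.arctan2(d[1],d[0]))%180
    g=cv2.inRange(cv2.cvtColor(c['im'],cv2.COLOR_RGB2HSV),(45,80,50),(85,255,255))
    n,lab,st,cc=cv2.connectedComponentsWithStats(g); G=[]
    for i in range(1,n):
        if st[i,4]>60:
            w=onaxis(c,cc[i],.0055)
            if np.linalg.norm(w)<60: G.append(w)
    G=sorted(G,key=lambda w:w[0]); e=G[-1]-G[0]; ga=np.degrees(np.arctan2(e[1],e[0]))
    print('horns ctr',(l+q)/2,'len',np.linalg.norm(d),'horn',ha,'greens',G,ga,'turn needed ccw',(ga-ha+90)%180-90)
    if ringmark: w=onaxis(c,px(ringmark),.022); print('ring mark',np.degrees(np.arctan2(w[1],w[0])),w)
E
python3 - <<'E'
from meas import *
f=np.load("w2.npz"); c={k:f[k] for k in f}
meas(c,(218,164),(242,381),(477,418),(213,300))
f=np.load("w1.npz"); c={k:f[k] for k in f}
meas(c,(200,205),(199,343),(448,391),(330,127))
rel(*goal(.028,-12))
E
```

```text
horns ctr [-0.17429459  0.47459158] len 25.690554446153527 horn 78.42568111897856 greens [array([-37.88273317,  -1.79330622]), array([36.34778189,  2.90512073])] 3.621710023662428 turn needed ccw -74.80397109531613
ring mark 76.37591304716571 [ 4.33264774 17.87613428]
horns ctr [ 0.3418378  -0.00872993] len 25.64526957988424 horn 77.89833027551373 greens [array([-34.61148898,  -1.99299363]), array([36.69840745,  2.53261682])] 3.6313486218459787 turn needed ccw -74.26698165366776
ring mark 2.24098346858463 [17.51815424  0.68552912]
shift mm [ 0.1 -0.2 67.2] turn [ 0.2 -0.  10. ] q [ 0.21  1.02 -0.36  0.87  0.14  1.79  1.2 ] t 6.45 F [-0.2  0.3  0.4] op 1.001
```

Request:
move_arm(targets=[[[1,0,0,15,0,0,5],[1,0,0,35,0,0,10],[1,0,0,55,0,0,10],[1,0,0,67,0,0,10],[0.5,0,0,67,0,0,10],[0.3,0,0,67,0,0,10],[0.3,0,0,67,0,0,10],[0.3,0,0,67,0,0,10],[0.3,0,0,67,0,0,10],[0.3,0,0,67,0,0,10]]], newtons=15)

```text
clock: 7.7
tool_pos: [0.6076, -0.0658, 0.1967]
eef_rot: [0.227, 0.939, 0.008, -0.259]
contact_force: [1.6, -0.3, -0.3]
opening: 0.37
finger_force: 15.0
```

Run:
```python
from h import *
rel(*goal(.028,-86.4))
```

```text
shift mm [ 0.3 -0.5  0.4] turn [ 0.2 -0.2 74.2] q [ 0.21  1.01 -0.32  1.09  0.12  1.58  1.03] t 7.7 F [ 1.6 -0.3 -0.3] op 0.37
```

Request:
move_arm(targets=[[[0.3,0,0,0,0,0,8],[0.3,0,0,0,0,0,16],[0.3,0,0,0,0,0,24],[0.3,0,0,0,0,0,32],[0.3,0,0,0,0,0,40],[0.3,0,0,0,0,0,48],[0.3,0,0,0,0,0,56],[0.3,0,0,0,0,0,64],[0.3,0,0,0,0,0,71],[0.3,0,0,0,0,0,75]]])

```text
clock: 8.95
tool_pos: [0.6085, -0.0653, 0.1963]
eef_rot: [0.753, 0.606, -0.15, -0.21]
contact_force: [2.7, 0.4, -2.5]
opening: 0.372
finger_force: 15.0
```

Request:
move_arm(targets=[[[0.3,0,0,0,0,0,0],[0.3,0,0,0,0,0,0],[1,0,0,0,0,0,0],[1,0,0,0,0,0,0],[1,0,0,0,0,0,0],[1,0,0,-25,0,0,0],[1,0,0,-50,0,0,-9],[1,0,0,-67,0,0,-18],[1,0,0,-67,0,0,-27],[1,0,0,-67,0,0,-36]]])

```text
clock: 10.2
tool_pos: [0.6395, -0.0755, 0.2548]
eef_rot: [0.526, 0.81, -0.078, -0.247]
contact_force: [0.5, 0.9, 0.1]
opening: 0.998
finger_force: 0.0
```

Request:
move_arm(targets=[[[1,0,0,0,0,0,-10],[1,0,0,0,0,0,-20],[1,0,0,0,0,0,-30],[1,0,0,0,0,0,-40],[1,0,0,0,0,0,-50],[1,0,0,0,0,0,-50]]])

```text
clock: 10.95
tool_pos: [0.6394, -0.0755, 0.2546]
eef_rot: [0.138, 0.956, 0.033, -0.257]
contact_force: [0.1, -0.2, -0.5]
opening: 1.001
finger_force: 0.0
```

Run:
```python
from h import *
rel(*goal(.010,0))
c=r.camera_info("wrist"); im=r.snapshot("wrist"); b=cv2.cvtColor(im,cv2.COLOR_RGB2BGR); np.savez("w3.npz",im=im,**c)
u,v=proj(c,O+a*.035).astype(int); print(u,v)
cv2.imwrite("pics/w3.png",cv2.resize(b[v-60:v+40,u-60:u+60],None,fx=6,fy=6,interpolation=cv2.INTER_CUBIC))
```

```text
shift mm [ 0.1  0.4 85.1] turn [ 0.2 -0.  -1.3] q [ 0.2   1.02 -0.34  0.87  0.13  1.78  1.23] t 10.95 F [ 0.1 -0.2 -0.5] op 1.001
279 224
```

View pics/w3.png

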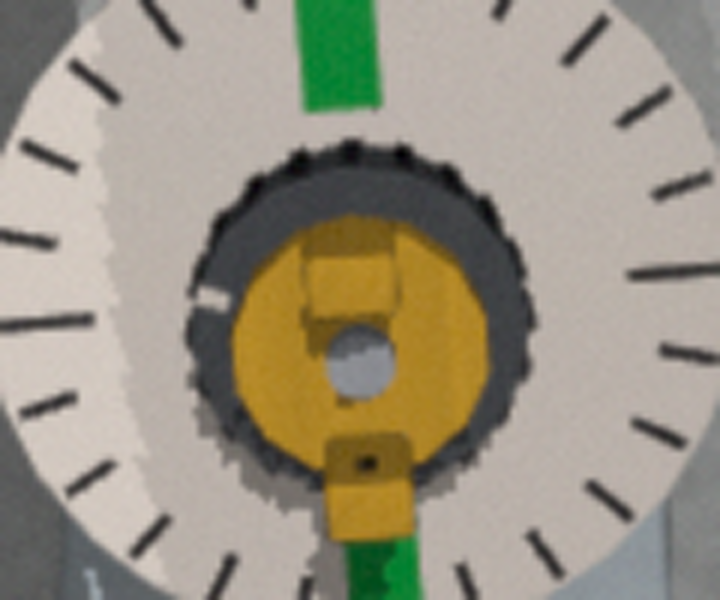

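Run:
```python
from meas import *
f=np.load("w3.npz"); c={k:f[k] for k in f}
meas(c,(219,164),(350,285),(371,510),(213,298))
```

```text
horns ctr [-0.13508232  0.42970844] len 25.667127593574552 horn 3.833933215014639 greens [array([-41.78735482,  -2.05074137]), array([36.37066502,  2.82760441])] 3.5715656589606186 turn needed ccw -0.2623675560540164
ring mark 76.26409554011843 [ 4.36632755 17.86274083]
```

Request:
move_arm(targets=[[[1,0,0,30,0,0,0],[1,0,0,60,0,0,0],[1,0,0,80,0,0,0],[1,0,0,85,0,0,0],[0.4,0,0,85,0,0,0],[0.3,0,0,85,0,0,0],[0.3,0,0,85,0,0,0],[0.3,0,0,85,0,0,0],[0.3,0,0,85,0,0,0],[0.3,0,0,85,0,0,0]]], newtons=30)

```text
clock: 12.25
tool_pos: [0.5989, -0.0635, 0.1812]
eef_rot: [0.137, 0.956, 0.033, -0.257]
contact_force: [-0.5, 2.2, 0.4]
opening: 0.465
finger_force: 30.0
```

Request:
move_arm(targets=[[[0.3,0,0,0,0,0,8],[0.3,0,0,0,0,0,16],[0.3,0,0,0,0,0,24],[0.3,0,0,0,0,0,32],[0.3,0,0,0,0,0,40],[0.3,0,0,0,0,0,48],[0.3,0,0,0,0,0,56],[0.3,0,0,0,0,0,64],[0.3,0,0,0,0,0,72],[0.3,0,0,0,0,0,79]]])

```text
clock: 13.5
tool_pos: [0.5999, -0.0625, 0.1808]
eef_rot: [0.714, 0.651, -0.137, -0.218]
contact_force: [2.3, -1.3, -1.9]
opening: 0.464
finger_force: 30.0
```

Request:
move_arm(targets=[[[0.3,0,0,0,0,0,0],[1,0,0,0,0,0,0],[1,0,0,0,0,0,0],[1,0,0,0,0,0,0],[1,0,0,-25,0,0,0],[1,0,0,-50,0,0,-9],[1,0,0,-85,0,0,-18],[1,0,0,-85,0,0,-27],[1,0,0,-85,0,0,-36],[1,0,0,-85,0,0,-45]]])

```text
clock: 14.75
tool_pos: [0.6394, -0.0756, 0.2546]
eef_rot: [0.408, 0.875, -0.043, -0.256]
contact_force: [-0.4, 0.1, -0.3]
opening: 1.003
finger_force: 0.0
```

Request:
move_arm(targets=[[[1,0,0,0,0,0,-10],[1,0,0,0,0,0,-20],[1,0,0,0,0,0,-30],[1,0,0,0,0,0,-34],[1,0,0,0,0,0,-34]]])

```text
clock: 15.38
tool_pos: [0.6394, -0.0756, 0.2545]
eef_rot: [0.137, 0.956, 0.033, -0.257]
contact_force: [-0.8, -0.1, 0.6]
opening: 1.0
finger_force: 0.0
```

Run:
```python
from h import *
rel(*goal(.10,0))
c=r.camera_info("wrist"); im=r.snapshot("wrist"); b=cv2.cvtColor(im,cv2.COLOR_RGB2BGR); np.savez("w4.npz",im=im,**c)
u,v=proj(c,O+a*.035).astype(int); print(u,v)
cv2.imwrite("pics/w4.png",cv2.resize(b[v-60:v+40,u-60:u+60],None,fx=6,fy=6,interpolation=cv2.INTER_CUBIC))
```

```text
shift mm [ 0.2  0.8 -4.9] turn [ 0.2 -0.  -1.3] q [ 0.19  1.02 -0.31  0.87  0.11  1.78  1.24] t 15.375 F [-0.8 -0.1  0.6] op 1.0
279 224
```

View pics/w4.png

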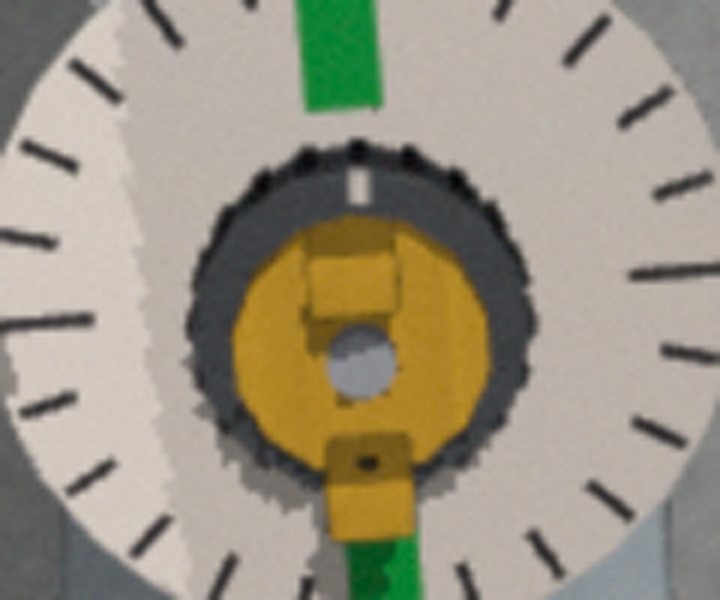

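```bash
cat >> h.py <<'E'
dv=np.array([.951,-.309,0]); B=np.array([.4388,-.2822,.094]); C=np.array([.474,-.2947,.022])
def down(p): return np.array(p),Ro.from_matrix(np.c_[-dv,np.cross([0,0,-1],-dv),[0,0,-1]])
E
python3 - <<'E'
from meas import *
f=np.load("w4.npz"); c={k:f[k] for k in f}
meas(c,(219,164),(350,287),(371,510),(359,187))
rel(*down([.55,-.25,.27])); p=B-dv*.047; print(p); rel(*down([p[0],p[1],.2]))
E
```

```text
horns ctr [-0.27316592  0.53027875] len 25.443400203854946 horn 3.926870423694737 greens [array([-41.81308409,  -2.02817688]), array([36.38270313,  2.83854539])] 3.561361243117152 turn needed ccw -0.36550918057758963
ring mark 0.48546370378488723 [17.56959705  0.1488697 ]
shift mm [  39.1 -192.7    6.7] turn [ -0.9 -30.    1.6] q [ 0.19  1.02 -0.31  0.87  0.11  1.78  1.24] t 15.425 F [-0.  -0.3  0.1] op 0.997
[ 0.394103 -0.267677  0.094   ]
shift mm [ 129.1 -252.6  140.2] turn [ -0.9 -30.    1.6] q [ 0.19  1.02 -0.31  0.87  0.11  1.78  1.24] t 15.425 F [-0.  -0.3  0.1] op 0.997
```

Ring tight, horns aligned. Now the lever.

Request:
move_arm(targets=[[[0.5,10,-60,-10,0,-5,0],[0,25,-120,-5,0,-12,0],[0,39,-180,5,0,-20,1],[0,39,-193,7,-1,-30,1.6],[0,129,-253,140,-1,-30,1.6],[0,129,-253,140,-1,-30,1.6],[0,129,-253,140,-1,-30,1.6],[0,129,-253,140,-1,-30,1.6],[0,129,-253,140,-1,-30,1.6]]])

```text
clock: 16.55
tool_pos: [0.396, -0.2683, 0.2004]
eef_rot: [0.156, 0.988, 0.001, 0.001]
contact_force: [0.9, -0.5, -0.1]
opening: 0.009
finger_force: 0.0
```

Run:
```python
from h import *
p=B-dv*.047; rel(*down([p[0],p[1],.082])); e=C+dv*(.0384-.022+.003); rel(*down([e[0],e[1],.082]))
```

```text
shift mm [  2.3  -0.2 118.4] turn [0.1 0.1 0. ] q [ 0.7   0.57 -0.31  2.04  0.3   0.57  1.44] t 16.55 F [ 0.9 -0.5 -0.1] op 0.009
shift mm [-101.4   -1.3  118.6] turn [0.1 0.1 0. ] q [ 0.7   0.57 -0.31  2.04  0.3   0.57  1.44] t 16.55 F [ 0.9 -0.5 -0.1] op 0.009
```

Request:
move_arm(targets=[[[0,2,0,50,0,0,0],[0,2,0,100,0,0,0],[0,2,0,118,0,0,0],[0,2,0,118,0,0,0],[0,-15,0,118,0,0,0],[0,-30,0,118,0,0,0],[0,-45,0,118,0,0,0],[0,-60,0,118,0,0,0],[0,-75,-1,118,0,0,0],[0,-85,-1,118,0,0,0]]])

```text
clock: 17.8
tool_pos: [0.4771, -0.2951, 0.0831]
eef_rot: [0.156, 0.988, 0.001, 0.001]
contact_force: [-1.3, 0.9, -0.4]
opening: 0.002
finger_force: 0.6
```

Request:
move_arm(targets=[[[0,-7,0,0,0,0,0],[0,-13,0,0,0,0,0],[0,-17,0,0,0,0,0],[0,-17,0,0,0,0,0]]])

```text
clock: 18.3
tool_pos: [0.489, -0.2992, 0.0816]
eef_rot: [0.156, 0.988, 0.001, -0.003]
contact_force: [-4.2, 2.2, 4.1]
opening: 0.007
finger_force: 2.9
```

Run:
```python
from h import *
e=C+dv*(.0384-.022+.003); rel(*down([e[0],e[1],.082]))
def ball(n):
    im=r.snapshot(n);m=cv2.inRange(cv2.cvtColor(im,cv2.COLOR_RGB2HSV),(105,120,50),(125,255,255))
    k,l,st,ce=cv2.connectedComponentsWithStats(m);c=r.camera_info(n);w=proj(c,C+[*(dv[:2]*.0384),.07])
    i=1+np.argmin(np.linalg.norm(ce[1:]-w,axis=1)); print(n,'expected',w,'seen',ce[i],st[i,4]); return ray(c,ce[i])
print(tri(ball("top"),ball("scene")),C+dv*.0384)
```

```text
shift mm [-3.8 -0.3 -0.5] turn [ 0.1 -0.3  0.1] q [ 0.61  0.86 -0.24  1.83  0.38  0.5   1.37] t 18.3 F [-4.2  2.2  4.1] op 0.007
top expected [400.18495619 237.27565397] seen [400.8 257.2] 5
scene expected [204.82157492 277.63318052] seen [205.74193548 276.25806452] 62
(array([ 0.47615154, -0.29921965,  0.06349125]), np.float64(0.043746743683693544)) [ 0.5105184 -0.3065656  0.022    ]
```

Request:
move_arm(targets=[[[0,10,0,0,0,0,0],[0,30,0,0,0,0,0],[0,60,0,-20,0,0,0],[0,80,0,-70,0,0,0],[0,80,0,-120,0,0,0],[0,80,120,-150,0,0,0],[0,80,120,-150,0,0,0],[0,80,120,-150,0,0,0],[0,80,120,-150,0,0,0]]])

```text
clock: 19.52
tool_pos: [0.452, -0.1623, 0.2321]
eef_rot: [0.156, 0.988, 0.0, 0.0]
contact_force: [-0.6, -0.7, -0.0]
opening: 0.006
finger_force: 0.0
```

Run:
```python
from h import *
S=[]
def ball(n):
    im=r.snapshot(n);S.append(im);m=cv2.inRange(cv2.cvtColor(im,cv2.COLOR_RGB2HSV),(105,120,50),(125,255,255))
    k,l,st,ce=cv2.connectedComponentsWithStats(m);c=r.camera_info(n);w=proj(c,C+[*(dv[:2]*.0384),.07])
    i=1+np.argmin(np.linalg.norm(ce[1:]-w,axis=1)); print(n,'expected',w,'seen',ce[i],st[i,4]); return ray(c,ce[i])
P,e=tri(ball("top"),ball("scene")); print(P,e,'air angle',.5+np.arctan2((P-C)@dv,P[2]-.022))
T=cv2.cvtColor(S[0],cv2.COLOR_RGB2BGR); cv2.imwrite("pics/end.png",T); print(r.get_state()['contact_force'],r.get_state()['clock'])
```

```text
top expected [400.18495619 237.27565397] seen [399.56578947 236.80263158] 76
scene expected [204.82157492 277.63318052] seen [205.5862069  276.10344828] 58
[ 0.51180974 -0.30382122  0.09703426] 0.0001748674348368012 air angle 0.9769741425547471
[-1.27269276  0.27352794 -0.16333922] 19.625
```

View pics/end.png

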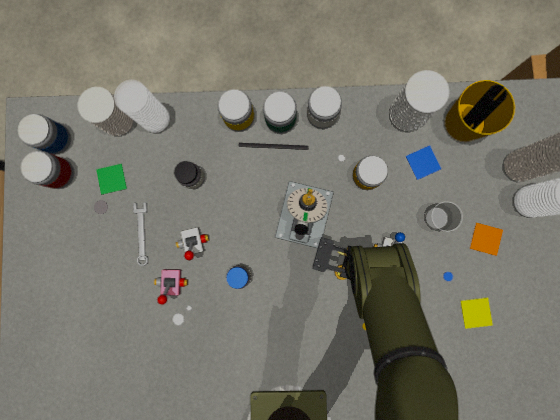

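The blue ball at (400,237) is open, the red lever at (188,255) is unmoved, and every bystander not hidden by the arm is in place. I'm handing in.

```bash
python3 -c "
from plant import r
print(r.finish_job())"
```

```text
the job is handed in; nothing more can be done
None
```

I handed the job in at about 20 s of the 67 s allowed; the hand-in returned no verdict. By my last measurements the ring is tight, the horns are about 0.4° off the green marks, the air lever is at about 0.98 rad (open) and the red lever is shut. The spare ring was hidden by the arm in the final picture, so I didn't confirm its position.

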